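Put the lids on the storage canisters

ROBOT

A 7-joint arm with a two-finger parallel gripper is mounted at the origin on the work surface. World frame = base frame: x ahead of the robot, y to its left, z up, the work surface at z = 0. Lengths are in mm, angles in rad, forces in N, time in s.
With the tool pointing down it reaches from about 425 to 875 mm from the base axis. Payload 8.4 kg.
Tool frame: the origin (TCP) lies on the centre line of the jaws, within the pads' length; the fingertips stand 22 mm ahead of it and the grasp point (between the pads) lies 3 mm ahead of it; z points along the fingers, y is the line along which they close (so a half turn about z gives the same grasp; the last joint's range is limited). The gripper opens to 87 mm and grips with 3 to 60 N. Pads are 19 mm wide; open, the fingers measure 117 mm over their backs; the gripper's body (75 mm by 190 mm) begins 51 mm behind the grasp point.
Start: joints at [-1.311, 0.333, 0.04, 1.465, -0.013, 1.343, -0.059], TCP at [228.248, 608.577, 218.646] pointing down, gripper open.
Joint ranges: [-2.58, 2.58], [-0.38, 2.09], [-1.3, 1.39], [0.25, 2.4], [-1.5, 4.64], [0.08, 2.09], [-2.65, 2.65]. Speed limits (rad/s): [2.22, 2.22, 2.79, 2.79, 3.14, 3.14, 3.14].

INTERFACE

Orientations are given as a rotation vector (axis times angle).
In Python, from rig import env gives the robot as it stands.
- The arm moves only by the tool servo_tool, never from a script. Its argument "moves" is a list of rows, each an object with "xyz": the shift along the tool's x, y, z in units of 0.8 m (1.0 is 0.8 m), a list of three; "twist": the turn about the tool's z in units of 2 pi rad (1.0 is 2 pi rad); "hand": the opening, from -1 (shut) to 1 (fully open). A call has 1 to 8 rows; each row is the pose to reach, as a shift and turn from the pose commanded when the call began, along the tool's axes at that moment, turning the shorter way round; what a row does not reach only later rows make up. A row lasts 1/8 s, in which the tool goes at most 62.5 mm and 10.7 degrees, less where a joint would pass 70% of its speed; a pose out of reach is approached as far as the arm can. A call with a number of a shift or a turn outside -1 to 1 is refused whole. A call with a gripper value outside its range is refused whole. The fingers move at their own pace and stop on an object; "newtons" is the grip in N (left out, the last holds). Time passes only in rows, so rows that repeat a pose let the fingers close. It gives the time, the measured TCP pose, the force, the opening and the grip force at its end, in the units of the state.
- env.get_state(): the state, without advancing time (a new reading comes with each control period).
- env.camera(name): name is "scene" or "top"; returns a dict with "img" (400x640x3 uint8, blue, green, red), "depth" (400x640 float32, mm along the optical axis (not along the pixel's ray), 0 where there is no reading), "fx", "fy", "cx", "cy" (pixels), "R" (3x3) and "t" (3): a world point X has camera coordinates R X + t. Camera axes: x right, y down, z forward; pixel columns grow to the right and rows downward; lengths in mm; the calibration is good to about 2 mm. A picture is of the moment at which its call begins.
- env.sign_off(): hands the job in; it is judged then, once.
The state is a dict: "t": time; "qpos": joint angles; "qd": joint speeds; "tau": joint torques, N m; "position": TCP position; "tool_rot": TCP orientation; "wrist_force": force on the tool from outside, world axes, zero at the start; "ft_torque": the same for the moment, N m; "width": opening from 0.0 (shut) to 1.0 (fully open); "grasp_force": force on a finger pad.
Only numpy, scipy, OpenCV 4.12 (cv2) and the standard library are available. Lean on these libraries where they do the work, as an engineer would, in place of code of your own. Each camera call takes 0.05 s, during which the arm holds its last target. There are 200 camera calls.

TASK

Close the four ceramic canisters on the kitchen island, each with the wooden lid of its own shape and size, the square and oblong lids turned in line with their canisters, so that every lid sits flat on the rim with its plug down in the mouth. Set the lids down rather than dropping them, and leave the canisters and the salt and pepper shakers standing where they are.

Things in the scene. Friction and masses are not known exactly. Their poses are not given: they have to be found in the camera images.
- lid_large_round: Beech lid, the larger round one: 8 mm top plate 112 mm in diameter; below it a plug 76 mm in diameter, 8 mm deep; on top a knob 24 mm in diameter, 28 mm tall (16 to 44 mm above the origin), gripped from above. Origin: centre of the plug's underside; z up. Seated, the plate lies on the rim, the plug has 8 mm play all round, and the origin is 72 mm above its canister's.
- lid_small_round: Beech lid, the smaller round one: 8 mm top plate 80 mm in diameter; below it a plug 44 mm in diameter, 8 mm deep; on top a knob 24 mm in diameter, 28 mm tall (16 to 44 mm above the origin), gripped from above. Origin: centre of the plug's underside; z up. Seated, the plate lies on the rim, the plug has 8 mm play all round, and the origin is 72 mm above its canister's.
- lid_square: Beech lid, square: 8 mm top plate 92 x 92 mm; below it a plug 56 x 56 mm, 8 mm deep; on top a knob 24 x 24 mm, in line with it, 28 mm tall (16 to 44 mm above the origin), gripped from above. Origin: centre of the plug's underside; z up; x and y along its sides. Seated, the plate lies on the rim, the plug has 8 mm play all round, and the origin is 72 mm above its canister's.
- lid_oblong: Beech lid, oblong: 8 mm top plate 112 (x) x 76 mm; below it a plug 76 x 40 mm, 8 mm deep; on top a knob 50 mm along x, 16 along y (grip across y), 28 mm tall (16 to 44 mm above the origin), gripped from above. Origin: centre of the plug's underside; z up; x along its long side. Seated, the plate lies on the rim, the plug has 8 mm play all round, and the origin is 72 mm above its canister's.
- can_large_round: White ceramic canister, empty and open at the top, loose, the larger round one; 80 mm tall, wall 6 mm, 104 mm outer and 92 mm inner diameter. Origin: centre of its underside, on the table; z up.
- can_small_round: White ceramic canister, empty and open at the top, loose, the smaller round one; 80 mm tall, wall 6 mm, 72 mm outer and 60 mm inner diameter. Origin: centre of its underside, on the table; z up.
- can_square: White ceramic canister, empty and open at the top, loose, square; 80 mm tall, wall 6 mm, 84 x 84 mm outside, 72 x 72 mm mouth. Origin: centre of its underside, on the table; z up; x and y along its sides.
- can_oblong: White ceramic canister, empty and open at the top, loose, oblong (rectangular); 80 mm tall, wall 6 mm, 104 mm along x and 68 mm along y outside, mouth 92 x 56 mm. Origin: centre of its underside, on the table; z up; x along its long side.
- salt: White salt shaker with a steel cap, 34 mm across the foot, 60 mm tall, standing in the middle of the group. Origin: centre of its underside; z up.
- pepper: Dark wooden pepper shaker with a steel cap, 34 mm across the foot, 60 mm tall, standing beside the salt. Origin: centre of its underside; z up.
There are look-alikes about, which are no part of the job. What is shaped like the lid_oblong but turquoise is not meant.

How it is judged:
By the outcome, as a careful person would: the job done as asked, in the order asked, and still so for the second after the job is handed in, with the robot touching nothing.
It also fails if it takes over 104 s, if anything falls off the work surface, if the arm or the gripper's body presses on something with over 40 N, if the wrist force passes 120 N, or if a joint passes its speed limit or range.

## Working session

There is one attempt and no reset: what is moved stays moved. The work goes in short steps, Python scripts to look and compute and a tool call to move; the robot and the scene stay as the last step left them, time stands still between calls to the robot, and variables do not carry over. Pictures are saved under pics/ and viewed, at most 14 in all, crops included, and the job is handed in when it is done.

Besides the shell and the picture viewer there is one more tool, called after ">>>" by a JSON object that holds its "method" and its "body". servo_tool: Moves the arm, as the interface text tells. Its arguments: {"type":"object","properties":{"moves":{"type":"array","items":{"type":"object","properties":{"xyz":{"type":"array","items":{"type":"number"}},"twist":{"type":"number"},"hand":{"type":"number"}}}},"newtons":{"type":"number"}},"required":["moves"]}

```bash
mkdir -p pics; ls
python3 - <<'E'
from rig import env
import cv2,numpy as np
for n in("top","scene"):
    c=env.camera(n); cv2.imwrite(f"pics/{n}0.png",c["img"]); np.savez(f"{n}0.npz",**c)
    print(n,c["fx"],c["cx"],c["cy"],np.round(c["R"],3).tolist(),np.round(c["t"]), np.round(-c["R"].T@c["t"]))
s=env.get_state();print(s)
E
```

```text
pics
top 471.74320016872997 320.5775027020782 194.0815336851061 [[0.022, -1.0, 0.0], [-0.991, -0.022, -0.131], [0.131, 0.003, -0.991]] [  47.  481. 1119.] [ 329.   54. 1172.]
scene 395.055277297942 318.80258828019845 204.50333628403934 [[0.451, 0.892, 0.007], [0.58, -0.287, -0.763], [-0.679, 0.348, -0.647]] [-254. -248. 1381.] [1195. -325.  706.]
{'t': 0.1, 'qpos': array([-1.31117575,  0.33385915,  0.03992324,  1.46619278, -0.01340483,
        1.34327679, -0.05847477]), 'qd': array([-0.00022018, -0.00141498,  0.00012644, -0.00083984,  0.00030754,
       -0.00078273, -0.00029502]), 'tau': array([ 4.11548739e-03, -6.57810688e+01,  1.34030398e+00, -4.04708397e+01,
       -5.96169219e-02,  4.09641839e-02,  3.30450632e-05]), 'position': array([228.16263723, 608.1829747 , 217.83181169]), 'tool_rot': array([-5.60647678e-01, -3.09100505e+00,  2.29581677e-03]), 'wrist_force': array([-0.26437177, -0.16620078,  0.20570457]), 'ft_torque': array([-0.00640887, -0.03629476,  0.02679439]), 'grasp_force': 0.0, 'width': 0.9985590225504233}
```

View pics/top0.png

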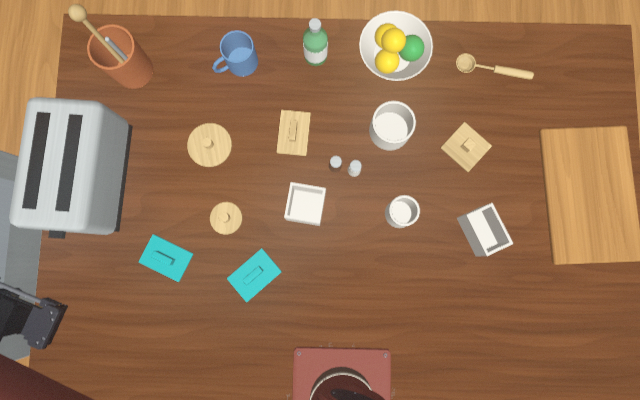

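View pics/scene0.png

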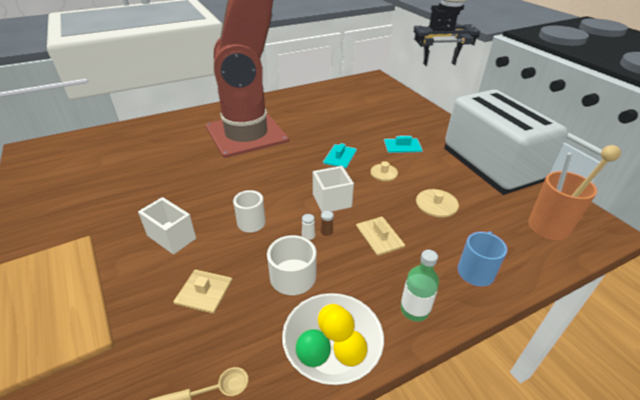

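The top view shows these objects (pixel positions in brackets):
- **Beech lids:** large round (209,145), small round (226,218), oblong (294,132), square (466,147).
- **Canisters:** large round (392,126), small round (403,211), square (305,204), oblong (485,231).
- **Shakers:** pepper (336,162), salt (355,168).

There are three candidates for the oblong lid: beech (294,132), turquoise (166,258) and turquoise (254,275). The beech one is meant, because the turquoise ones are excluded. Next I'll measure and make a confirming crop.

```bash
cat > h.py <<'E'
import numpy as np,cv2
def cloud(c):
    d=c["depth"].astype(float); v,u=np.indices(d.shape)
    P=np.stack([(u-c["cx"])/c["fx"]*d,(v-c["cy"])/c["fy"]*d,d],-1)
    P=(P-c["t"])@c["R"]; P[d==0]=np.nan
    return P
def ray(c,uv,z):
    "pixels -> world points on the plane at height z"
    uv=np.atleast_2d(uv).astype(float)
    r=np.c_[(uv[:,0]-c["cx"])/c["fx"],(uv[:,1]-c["cy"])/c["fy"],np.ones(len(uv))]@c["R"]
    o=-c["R"].T@c["t"]
    return (o+r*((z-o[2])/r[:,2])[:,None])[:,:2]
def blob(m,seed,r=45):
    "filled outer contour of mask part around seed"
    w=np.zeros_like(m); cv2.circle(w,seed,r,1,-1)
    cs,_=cv2.findContours((m&w).astype(np.uint8),cv2.RETR_EXTERNAL,cv2.CHAIN_APPROX_NONE)
    return max(cs,key=lambda k:cv2.contourArea(cv2.convexHull(k)))[:,0]
def fit(X):
    (cx,cy),(a,b),g=cv2.minAreaRect(X.astype(np.float32))
    if a<b: g+=90
    return np.round([cx,cy,max(a,b),min(a,b),(g+90)%180-90],1)
E
python3 - <<'E'
from h import *
c=dict(np.load("top0.npz"));P=cloud(c);Z=P[...,2]
hsv=cv2.cvtColor(c["img"],cv2.COLOR_BGR2HSV)
for n,u in dict(LR=(209,145),SR=(226,218),OB=(294,132),SQ=(466,147)).items():
    x,y=u; print(n,"hsv",hsv[y+8,x+8],"z knob",np.nanmax(Z[y-8:y+8,x-8:x+8]).round(1),"plate",np.nanmedian(Z[y-14:y+14,x-14:x+14]).round(1))
    m=((hsv[...,2]>150)&(hsv[...,1]>50)&(hsv[...,1]<150)).astype(np.uint8)
    print("  colour",fit(ray(c,blob(m,u,35),16)))
    print("  depth ",fit(ray(c,blob((Z>9).astype(np.uint8),u,35),16)))
    k=blob((Z>32).astype(np.uint8),u,20);print("  knob",fit(ray(c,k,44)))
for n,u in dict(LR=(392,126),SR=(403,211),SQ=(305,204),OB=(485,231)).items():
    k=blob((Z>68).astype(np.uint8),u,40); X=ray(c,k,80)
    print(n,"zmax",np.nanmax(Z[u[1]-30:u[1]+30,u[0]-30:u[0]+30]).round(1),fit(X), cv2.minEnclosingCircle(X.astype(np.float32)))
for u in((355,168),(336,162)):
    print("shaker",fit(ray(c,blob((Z>45).astype(np.uint8),u,12),60)))
cv2.imwrite("pics/crop1.png",cv2.resize(c["img"][90:310,130:530],None,fx=2,fy=2,interpolation=cv2.INTER_CUBIC))
E
```

```text
LR hsv [ 20  86 233] z knob 47.4 plate 15.9
  colour [600.6 338.5 113.3 112.7   3.4]
  depth  [600.2 339.7 110.7 107.7 -88.7]
  knob [599.4 339.2  22.9  22.    3. ]
SR hsv [ 20  85 233] z knob 47.5 plate 15.8
  colour [419.2 307.3 123.4  81.6  89.4]
  depth  [417.2 288.8  77.5  77.2  47.1]
  knob [416.6 288.6  21.9  21.6   2.7]
OB hsv [ 20  89 228] z knob 48.4 plate 16.3
  colour [637.2 129.  115.   78.6  -4.5]
  depth  [636.2 129.9 112.5  76.   -4.3]
  knob [635.6 129.8  51.3  16.6  -3.9]
SQ hsv [ 19  86 234] z knob 48.5 plate 16.3
  colour [ 610.8 -304.1   94.8   93.5  -41.6]
  depth  [ 609.4 -303.    93.1   91.9  -41.8]
  knob [ 608.7 -301.7   28.5   24.   -44.3]
LR zmax 87.0 [ 649.6 -112.   105.6  102.1  -26. ] ((649.8765258789062, -111.14048767089844), 53.57646179199219)
SR zmax 86.2 [ 438.4 -136.4   71.7   70.   -44.4] ((439.40472412109375, -136.3957061767578), 36.632137298583984)
SQ zmax 85.4 [451.8  94.   84.7  84.   -8.3] ((452.1573486328125, 94.23335266113281), 57.89688491821289)
OB zmax 86.1 [ 399.5 -332.6  104.4   71.9   25.9] ((399.39324951171875, -332.42779541015625), 61.39638137817383)
shaker [545.9 -23.7  27.6  27.2 -43.6]
shaker [554.7  24.4  27.6  27.3 -43.4]
```

View pics/crop1.png

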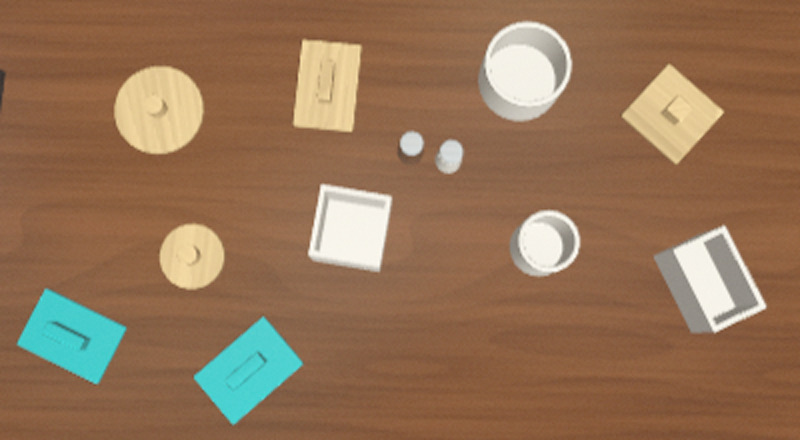

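The crop confirms it: the beech oblong lid (crop 328,85) has the light wood grain. The two oblongs below left are turquoise and are left alone. I'll refine the centres across both views.

```bash
cat >> h.py <<'E'
def pose(env):
    from scipy.spatial.transform import Rotation as Ro
    s=env.get_state(); R=Ro.from_rotvec(s["tool_rot"]).as_matrix(); return s,np.array(s["position"]),R
def go(env,x,y,z,yaw):
    "shift and twist (move units) to TCP x,y,z with closing axis at world angle yaw deg (mod 360)"
    s,p,R=pose(env); d=R.T@(np.array([x,y,z])-p)
    cur=np.degrees(np.arctan2(R[1,1],R[0,1])); t=-((yaw-cur+180)%360-180)
    n=max(np.linalg.norm(d)/62.5,abs(t)/10.7)
    print("p",p.round(1),"yaw",cur.round(2),"xyz",(d/800).round(4),"twist",round(t/360,4),"rows",round(n,1),"t",round(s["t"],2),"q7",s["qpos"][6].round(2))
E
python3 - <<'E'
from h import *
for cam in("top","scene"):
    c=dict(np.load(cam+"0.npz"));P=cloud(c);Z=P[...,2];print(cam)
    def near(x,y,r,lo,hi): 
        m=(np.hypot(P[...,0]-x,P[...,1]-y)<r)&(Z>lo)&(Z<hi); return P[m][:,:2]
    for n,(x,y,r) in dict(LR=(650,-112,65),SR=(438,-136,48),SQ=(452,94,70),OB=(400,-333,75)).items():
        X=near(x,y,r,76,90);print(" can",n,len(X),fit(X),np.round(cv2.minEnclosingCircle(X.astype(np.float32))[0],1))
    for n,(x,y,r) in dict(LR=(600,339,30),SR=(417,289,30),OB=(636,130,40),SQ=(609,-302,30)).items():
        X=near(x,y,r,38,60);print(" knob",n,len(X),fit(X))
        X=near(x,y,80,10,22);print(" plate",n,len(X),fit(X))
from rig import env
go(env,417,289,160,30)
E
```

```text
top
 can LR 313 [ 651.  -112.5  102.   101.5   61.4] [ 651.3 -112.5]
 can SR 228 [ 439.6 -137.8   70.7   68.2  -87.7] [ 439.5 -137.5]
 can SQ 347 [452.5  94.1  84.4  84.   -8.6] [452.3  94.4]
 can OB 416 [ 400.1 -334.1  104.1   69.8   25.8] [ 399.6 -333. ]
 knob LR 74 [600.5 339.8  22.4  22.1   2.1]
 plate LR 1409 [600.5 340.  110.  109.6  46.6]
 knob SR 75 [417.9 288.8  22.3  19.7 -89.1]
 plate SR 726 [417.3 289.2  77.6  77.6 -42.8]
 knob OB 133 [637.  130.1  50.8  16.3  -4.3]
 plate OB 1152 [637.1 130.2 113.   76.3  -4.1]
 knob SQ 99 [ 610.  -303.9   24.    23.7  -39.9]
 plate SQ 1195 [ 609.8 -303.7   92.8   92.3  -41.9]
scene
 can LR 393 [ 654.3 -113.6  102.8  102.2   64.5] [ 653.9 -113.2]
 can SR 189 [ 442.7 -137.6   70.6   70.5   10.4] [ 443.2 -137.7]
 can SQ 263 [455.2  93.5  86.8  84.8  -8.4] [455.2  93.5]
 can OB 362 [ 401.9 -334.3  107.3   70.1   26.6] [ 401.3 -334.2]
 knob LR 53 [604.  338.7  23.   22.4 -90. ]
 plate LR 799 [603.7 339.7 111.1 110.4 -17.1]
 knob SR 41 [420.1 289.   21.4  20.6  64.4]
 plate SR 294 [421.9 288.3  79.6  75.  -32.9]
 knob OB 121 [640.4 129.2  50.8  16.9  -4.8]
 plate OB 840 [639.8 129.1 116.3  77.9  -4.7]
 knob SQ 128 [ 613.1 -304.6   24.8   24.1  -40.9]
 plate SQ 1361 [ 612.5 -303.8   94.    93.5  -42.1]
p [228.2 608.2 217.8] yaw 69.44 xyz [-0.3611 -0.2906  0.0728] twist 0.1096 rows 6.0 t 0.1 q7 -0.06
```

>>> {"method": "servo_tool", "body": {"moves": [{"xyz":[-0.363,-0.29,0.073],"twist":0.11,"hand":1},{"xyz":[-0.363,-0.29,0.073],"twist":0.11,"hand":1},{"xyz":[-0.363,-0.29,0.073],"twist":0.11,"hand":1},{"xyz":[-0.363,-0.29,0.073],"twist":0.11,"hand":1},{"xyz":[-0.363,-0.29,0.073],"twist":0.11,"hand":1},{"xyz":[-0.363,-0.29,0.073],"twist":0.11,"hand":1},{"xyz":[-0.363,-0.29,0.073],"twist":0.11,"hand":1},{"xyz":[-0.363,-0.29,0.073],"twist":0.11,"hand":1}], "newtons": 15}}

```text
t: 1.1
position: [418.3, 289.7, 160.2]
tool_rot: [-1.575, -2.718, 0.0]
wrist_force: [-0.7, 0.8, -0.0]
width: 1.002
grasp_force: 0.0
```

Run:
```python
from h import *
from rig import env
go(env,419,289,42,30)
```

```text
p [418.3 289.7 160.2] yaw 29.83 xyz [-0.0013  0.0003  0.1477] twist -0.0005 rows 1.9 t 1.1 q7 -0.14
```

>>> {"method": "servo_tool", "body": {"moves": [{"xyz":[-0.001,0,0.07],"hand":1},{"xyz":[-0.001,0,0.12],"hand":1},{"xyz":[-0.001,0,0.147],"hand":1},{"xyz":[-0.001,0,0.147],"hand":1},{"xyz":[-0.001,0,0.147],"hand":-1},{"xyz":[-0.001,0,0.147],"hand":-1},{"xyz":[-0.001,0,0.147],"hand":-1},{"xyz":[-0.001,0,0.147],"hand":-1}], "newtons": 15}}

```text
validation failed for argument at $.mo...
```

>>> {"method": "servo_tool", "body": {"moves": [{"xyz":[0,0,0],"hand":-1},{"xyz":[0,0,0],"hand":-1}]}}

```text
validation failed for argument at $.mo...
```

>>> {"method": "servo_tool", "body": {"moves": [{"xyz":[0,0,-0.05],"hand":-1},{"xyz":[0,0,-0.1],"hand":-1},{"xyz":[0,0,-0.16],"hand":-1},{"xyz":[0,0,-0.16],"hand":-1}]}}

```text
validation failed for argument at $.mo...
```

Run:
```python
from h import *
from rig import env
go(env,441,-137.6,170,30)
c=env.camera("scene");cv2.imwrite("pics/s1.png",c["img"])
```

```text
p [418.3 289.7 160.2] yaw 29.83 xyz [-0.4775 -0.2411 -0.0124] twist -0.0005 rows 6.8 t 1.1 q7 -0.14
```

View pics/s1.png

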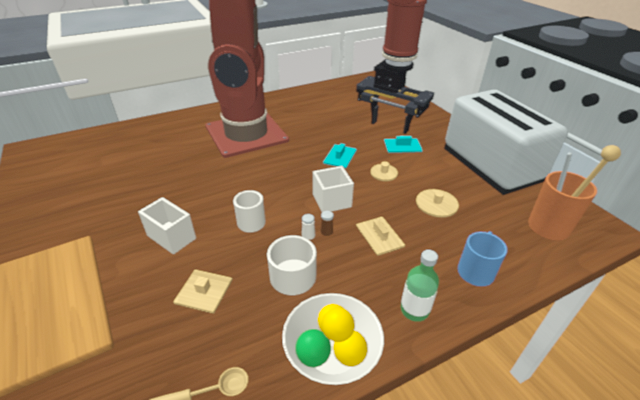

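The three calls were refused because every row needs a "twist". The picture shows the gripper at (395,105), poised over the small lid at (384,172), and nothing has been moved.

>>> {"method": "servo_tool", "body": {"moves": [{"xyz":[-0.001,0,0.07],"twist":0,"hand":1},{"xyz":[-0.001,0,0.12],"twist":0,"hand":1},{"xyz":[-0.001,0,0.147],"twist":0,"hand":1},{"xyz":[-0.001,0,0.147],"twist":0,"hand":1},{"xyz":[-0.001,0,0.147],"twist":0,"hand":-1},{"xyz":[-0.001,0,0.147],"twist":0,"hand":-1},{"xyz":[-0.001,0,0.147],"twist":0,"hand":-1},{"xyz":[-0.001,0,0.147],"twist":0,"hand":-1}], "newtons": 15}}

```text
t: 2.15
position: [419.3, 288.9, 43.1]
tool_rot: [1.575, 2.718, 0.001]
wrist_force: [0.5, 0.2, 0.4]
width: 0.63
grasp_force: 0.0
```

>>> {"method": "servo_tool", "body": {"moves": [{"xyz":[0,0,0],"twist":0,"hand":-1},{"xyz":[0,0,0],"twist":0,"hand":-1},{"xyz":[0,0,0],"twist":0,"hand":-1},{"xyz":[0,0,0],"twist":0,"hand":-1},{"xyz":[0,0,0],"twist":0,"hand":-1},{"xyz":[0,0,0],"twist":0,"hand":-1}]}}

```text
t: 2.9
position: [419.1, 288.7, 42.6]
tool_rot: [-1.575, -2.719, 0.0]
wrist_force: [0.8, -0.7, -0.1]
width: 0.021
grasp_force: 0.0
```

>>> {"method": "servo_tool", "body": {"moves": [{"xyz":[0,0,-0.03],"twist":0,"hand":-1},{"xyz":[0,0,-0.09],"twist":0,"hand":-1},{"xyz":[0,0,-0.16],"twist":0,"hand":-1},{"xyz":[0,0,-0.16],"twist":0,"hand":-1}]}}

```text
t: 3.4
position: [421.2, 290.3, 175.2]
tool_rot: [1.574, 2.717, 0.012]
wrist_force: [0.6, -0.0, -1.7]
width: 0.006
grasp_force: 0.0
```

Run:
```python
from h import *
from rig import env
go(env,441,-137.6,170,30)
c=env.camera("scene");cv2.imwrite("pics/s2.png",c["img"][60:260,200:500])
```

```text
p [421.2 290.3 175.2] yaw 29.83 xyz [-0.4763 -0.2446  0.0036] twist -0.0005 rows 6.9 t 3.4 q7 -0.14
```

View pics/s2.png

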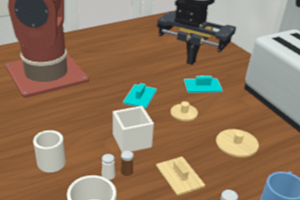

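The small lid (crop 182,112) is still on the table and the jaws at (192,55) closed empty. I'll compare where the fingers actually are with the reported TCP.

Run:
```python
from h import *
from rig import env
s,p,R=pose(env); tip=p+R[:,2]*22; print(p,s["tool_rot"],s["width"],R.round(3).tolist())
out=[]
for n in("scene","top"):
    c=env.camera(n);np.savez(n+"1.npz",**c);P=cloud(c);Z=P[...,2];im=c["img"].copy()
    for X,col in((p,(0,0,255)),(tip,(0,255,0)),(np.array([419,289,44]),(255,0,0))):
        q=c["R"]@X+c["t"];uv=(q[:2]/q[2]*c["fx"]+[c["cx"],c["cy"]]);print(n,uv.round(1));cv2.drawMarker(im,tuple(int(v) for v in uv.round()),col,0,7,1)
    q=c["R"]@p+c["t"];u=(q[:2]/q[2]*c["fx"]+[c["cx"],c["cy"]]).astype(int)
    x0=min(max(u[0]-65,0),510);y0=min(max(u[1]-65,0),270);out.append(cv2.resize(im[y0:y0+130,x0:x0+130],None,fx=3,fy=3))
    m=(np.hypot(P[...,0]-419,P[...,1]-289)<70)&(Z>10)&(Z<22);print("plate",fit(P[m][:,:2]))
    m=(np.hypot(P[...,0]-p[0],P[...,1]-p[1])<110)&(Z>120);print("gripper pts z min",np.sort(Z[m])[:20:4].round(0), np.median(P[m&(Z<200)],axis=0).round(0))
cv2.imwrite("pics/g1.png",np.hstack(out))
```

```text
[420.01393518 289.50191503 172.64863739] [1.57408878 2.71786989 0.00628693] 0.006790111322237753 [[-0.498, 0.867, 0.003], [0.867, 0.498, 0.003], [0.001, 0.004, -1.0]]
scene [389.9 124.7]
scene [388.9 131.8]
scene [384.2 163.4]
plate [421.  288.7  78.9  74.9 -33.9]
gripper pts z min [177. 179. 181. 182. 183.] [425. 282. 189.]
top [210.8 210.9]
top [213.1 211.9]
top [223.4 216.5]
plate [422.2 275.1  71.9  47.1   2.3]
gripper pts z min [245. 249. 250. 252. 253.] [nan nan nan]
  return _methods._mean(a, axis=axis, dtype=dtype,
  ret = um.true_divide(
```

View pics/g1.png

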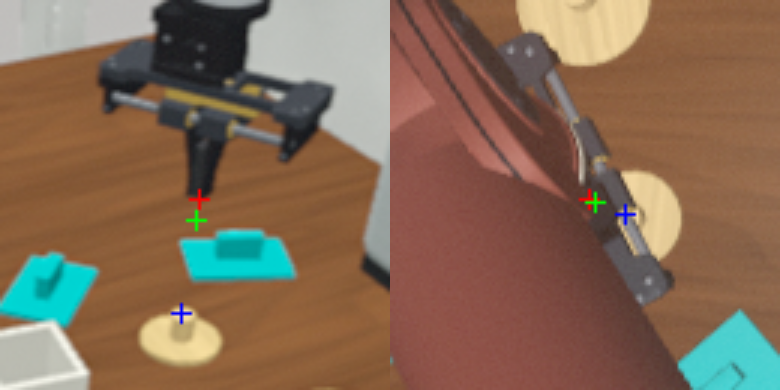

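The fingertips in the scene view sit at (197,195) in the crop. That is level with the reported TCP, not 22 mm below it, so the tool really ends about 25 mm higher than stated and it closed above the knob. I'll measure this once the arm has settled with the jaws open.

>>> {"method": "servo_tool", "body": {"moves": [{"xyz":[0,0,0.06],"twist":0,"hand":1},{"xyz":[0,0,0.06],"twist":0,"hand":1},{"xyz":[0,0,0.06],"twist":0,"hand":1},{"xyz":[0,0,0.06],"twist":0,"hand":1},{"xyz":[0,0,0.06],"twist":0,"hand":1},{"xyz":[0,0,0.06],"twist":0,"hand":1},{"xyz":[0,0,0.06],"twist":0,"hand":1},{"xyz":[0,0,0.06],"twist":0,"hand":1}]}}

```text
t: 4.55
position: [419.1, 288.7, 122.7]
tool_rot: [-1.575, -2.719, 0.0]
wrist_force: [-0.1, 0.8, 0.5]
width: 0.836
grasp_force: 0.0
```

Run:
```python
from h import *
from rig import env
s,p,R=pose(env);print(p,s["width"])
c=env.camera("scene");P=cloud(c);Z=P[...,2]
d=P-p;a=d@R[:,1];b=d@R[:,0]
hsv=cv2.cvtColor(c["img"],cv2.COLOR_BGR2HSV)
for sg in(-1,1):
    m=(a*sg>30)&(a*sg<75)&(abs(b)<30)&(d[...,2]<40)&(d[...,2]>-45)&(hsv[...,2]<90)
    print(sg,m.sum(),"dz",np.sort(d[m][:,2])[[0,2,5,10]].round(1),"along y",np.percentile(a[m],[5,50,95]).round(1),"x",np.percentile(b[m],[5,50,95]).round(1))
go(env,419,289,16,30)
```

```text
[419.07061514 288.67713063 122.70671081] 0.8360246937077883
-1 56 dz [ 5.1  7.9  8.4 11.3] along y [-43.5 -38.4 -36.6] x [-11.9  -8.3   7.1]
1 47 dz [ 7.2  9.6 11.2 14.8] along y [38.  43.6 46.3] x [-13.5  -9.    4.8]
p [419.1 288.7 122.7] yaw 29.84 xyz [0.0004 0.0002 0.1333] twist -0.0004 rows 1.7 t 4.6 q7 -0.13
```

>>> {"method": "servo_tool", "body": {"moves": [{"xyz":[0,0,0.06],"twist":0,"hand":1},{"xyz":[0,0,0.1],"twist":0,"hand":1},{"xyz":[0,0,0.125],"twist":0,"hand":1},{"xyz":[0,0,0.134],"twist":0,"hand":1},{"xyz":[0,0,0.134],"twist":0,"hand":1}]}}

```text
t: 5.22
position: [419.2, 288.6, 15.5]
tool_rot: [1.575, 2.718, -0.001]
wrist_force: [-0.2, 0.1, 0.3]
width: 0.996
grasp_force: 0.0
```

>>> {"method": "servo_tool", "body": {"moves": [{"xyz":[0,0,0],"twist":0,"hand":-1},{"xyz":[0,0,0],"twist":0,"hand":-1},{"xyz":[0,0,0],"twist":0,"hand":-1},{"xyz":[0,0,0],"twist":0,"hand":-1},{"xyz":[0,0,0],"twist":0,"hand":-1},{"xyz":[0,0,0],"twist":0,"hand":-1},{"xyz":[0,0,0],"twist":0,"hand":-1},{"xyz":[0,0,0],"twist":0,"hand":-1}]}}

```text
t: 6.22
position: [419.1, 288.7, 15.5]
tool_rot: [1.575, 2.718, 0.0]
wrist_force: [0.2, -0.1, -0.5]
width: 0.275
grasp_force: 15.0
```

>>> {"method": "servo_tool", "body": {"moves": [{"xyz":[0,0,-0.03],"twist":0,"hand":-1},{"xyz":[0,0,-0.09],"twist":0,"hand":-1},{"xyz":[0,0,-0.156],"twist":0,"hand":-1},{"xyz":[-0.05,-0.025,-0.156],"twist":0,"hand":-1},{"xyz":[-0.12,-0.06,-0.156],"twist":0,"hand":-1},{"xyz":[-0.19,-0.096,-0.156],"twist":0,"hand":-1},{"xyz":[-0.25,-0.127,-0.156],"twist":0,"hand":-1},{"xyz":[-0.31,-0.157,-0.156],"twist":0,"hand":-1}]}}

```text
t: 7.22
position: [433.2, 9.2, 140.3]
tool_rot: [-1.575, -2.718, -0.001]
wrist_force: [0.6, -0.3, -1.1]
width: 0.273
grasp_force: 15.0
```

>>> {"method": "servo_tool", "body": {"moves": [{"xyz":[-0.06,-0.03,0],"twist":0,"hand":-1},{"xyz":[-0.12,-0.06,0],"twist":0,"hand":-1},{"xyz":[-0.166,-0.084,0],"twist":0,"hand":-1},{"xyz":[-0.166,-0.084,0],"twist":0,"hand":-1},{"xyz":[-0.166,-0.084,0],"twist":0,"hand":-1}]}}

```text
t: 7.85
position: [441.2, -136.9, 140.1]
tool_rot: [-1.574, -2.718, -0.0]
wrist_force: [-0.3, 0.7, -0.5]
width: 0.268
grasp_force: 15.0
```

Run:
```python
from h import *
from rig import env
go(env,441,-137.6,87.5,30)
c=env.camera("scene");P=cloud(c);Z=P[...,2]
cv2.imwrite("pics/s3.png",cv2.resize(c["img"][60:260,140:400],None,fx=2.5,fy=2.5))
m=(np.hypot(P[...,0]-441,P[...,1]+137)<60)&(Z>128)&(Z<143);print(fit(P[m][:,:2]),np.median(Z[m]))
```

```text
p [ 441.2 -136.9  140.1] yaw 29.85 xyz [-0.0007 -0.0006  0.0657] twist -0.0004 rows 0.8 t 7.85 q7 0.72
[ 446.1 -137.4   78.2   70.7   76.1] 140.99820038451395
```

View pics/s3.png

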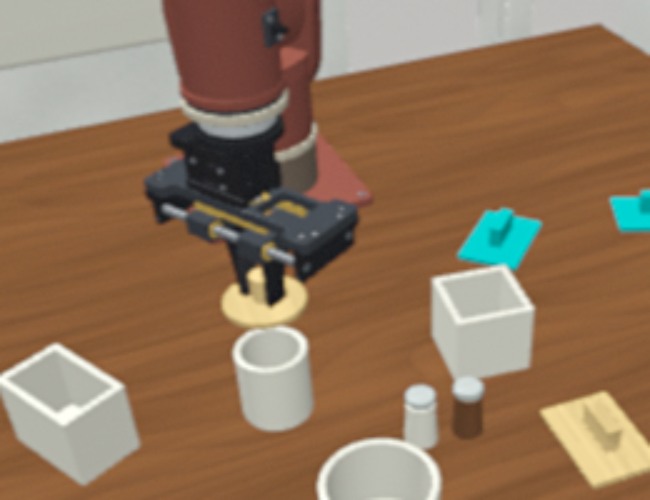

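The small lid (265,300) hangs level in the jaws, directly over the small canister (272,345).

>>> {"method": "servo_tool", "body": {"moves": [{"xyz":[-0.001,-0.001,0.03],"twist":0,"hand":-1},{"xyz":[-0.001,-0.001,0.05],"twist":0,"hand":-1},{"xyz":[-0.001,-0.001,0.06],"twist":0,"hand":-1},{"xyz":[-0.001,-0.001,0.063],"twist":0,"hand":-1},{"xyz":[-0.001,-0.001,0.065],"twist":0,"hand":-1},{"xyz":[-0.001,-0.001,0.066],"twist":0,"hand":-1},{"xyz":[-0.001,-0.001,0.066],"twist":0,"hand":-1}]}}

```text
t: 8.78
position: [441.2, -138.7, 87.7]
tool_rot: [1.574, 2.718, 0.0]
wrist_force: [-0.4, 0.4, 0.1]
width: 0.271
grasp_force: 15.0
```

>>> {"method": "servo_tool", "body": {"moves": [{"xyz":[0,0,0.001],"twist":0,"hand":-1},{"xyz":[0,0,0.001],"twist":0,"hand":-1}]}}

```text
t: 9.02
position: [441.3, -138.7, 87.4]
tool_rot: [1.575, 2.718, 0.001]
wrist_force: [-3.3, 1.3, 8.6]
width: 0.271
grasp_force: 15.0
```

>>> {"method": "servo_tool", "body": {"moves": [{"xyz":[0,0,0],"twist":0,"hand":0.3},{"xyz":[0,0,0],"twist":0,"hand":0.3},{"xyz":[0,0,0],"twist":0,"hand":0.3},{"xyz":[0,0,0],"twist":0,"hand":0.3},{"xyz":[0,0,0],"twist":0,"hand":0.3},{"xyz":[0,0,-0.03],"twist":0,"hand":0.3},{"xyz":[0,0,-0.08],"twist":0,"hand":0.3},{"xyz":[0,0,-0.08],"twist":0,"hand":0.3}]}}

```text
t: 10.02
position: [442.8, -139.0, 153.1]
tool_rot: [1.573, 2.715, 0.005]
wrist_force: [1.2, 0.0, -0.6]
width: 0.649
grasp_force: 0.0
```

>>> {"method": "servo_tool", "body": {"moves": [{"xyz":[0.419,0.472,0],"twist":0,"hand":0.3},{"xyz":[0.419,0.472,0],"twist":0,"hand":0.3},{"xyz":[0.419,0.472,0],"twist":0,"hand":0.3},{"xyz":[0.419,0.472,0],"twist":0,"hand":0.3},{"xyz":[0.419,0.472,0],"twist":0,"hand":0.3},{"xyz":[0.419,0.472,0],"twist":0,"hand":0.3},{"xyz":[0.419,0.472,0],"twist":0,"hand":0.3},{"xyz":[0.419,0.472,0],"twist":0,"hand":0.3}]}}

```text
t: 11.02
position: [600.4, 337.2, 149.2]
tool_rot: [-1.574, -2.718, 0.002]
wrist_force: [0.7, -0.4, 0.9]
width: 0.656
grasp_force: 0.0
```

Run:
```python
from h import *
from rig import env
go(env,602,339.5,15.5,30)
c=env.camera("scene");P=cloud(c);Z=P[...,2]
m=(np.hypot(P[...,0]-441,P[...,1]+137)<60)&(Z>80)&(Z<96);print(fit(P[m][:,:2]),np.percentile(Z[m],[5,50,95]))
cv2.imwrite("pics/s4.png",cv2.resize(c["img"][100:300,130:430],None,fx=2.5,fy=2.5))
```

```text
p [600.4 337.2 149.2] yaw 29.85 xyz [0.0015 0.0034 0.1672] twist -0.0004 rows 2.1 t 11.03 q7 0.12
[ 441.3 -138.9   79.3   78.1   31.7] [84.38900277 88.61368756 90.97488697]
```

View pics/s4.png

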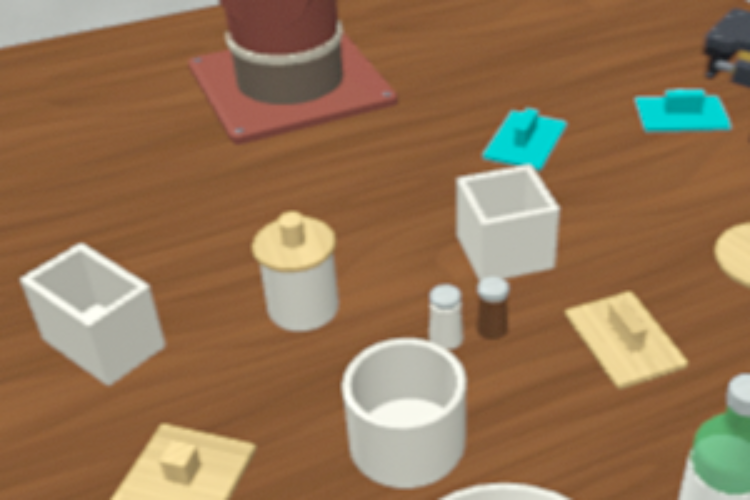

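The small lid sits flat on its canister (295,245), with its plate at z≈88. Next is the large round lid.

>>> {"method": "servo_tool", "body": {"moves": [{"xyz":[0,0,0.06],"twist":0,"hand":0.3},{"xyz":[0,0,0.12],"twist":0,"hand":0.3},{"xyz":[0,0,0.155],"twist":0,"hand":0.3},{"xyz":[0,0,0.168],"twist":0,"hand":0.3},{"xyz":[0,0,0.168],"twist":0,"hand":0.3},{"xyz":[0,0,0.168],"twist":0,"hand":0.3}]}}

```text
t: 11.82
position: [601.1, 335.7, 17.6]
tool_rot: [1.574, 2.718, 0.003]
wrist_force: [-0.5, -0.1, -0.7]
width: 0.653
grasp_force: 0.0
```

>>> {"method": "servo_tool", "body": {"moves": [{"xyz":[0,0,0],"twist":0,"hand":-1},{"xyz":[0,0,0],"twist":0,"hand":-1},{"xyz":[0,0,0],"twist":0,"hand":-1},{"xyz":[0,0,0],"twist":0,"hand":-1},{"xyz":[0,0,0],"twist":0,"hand":-1},{"xyz":[0,0,0],"twist":0,"hand":-1}]}}

```text
t: 12.58
position: [600.6, 335.5, 16.6]
tool_rot: [1.574, 2.718, 0.001]
wrist_force: [1.9, 0.9, 1.9]
width: 0.267
grasp_force: 15.0
```

Run:
```python
from h import *
from rig import env
go(env,652.5,-113,145,30)
print(env.get_state()["wrist_force"])
```

```text
p [600.6 335.5  16.6] yaw 29.84 xyz [-0.5186 -0.2226 -0.1607] twist -0.0004 rows 7.5 t 12.57 q7 0.16
[1.92028854 0.91412968 1.94729204]
```

>>> {"method": "servo_tool", "body": {"moves": [{"xyz":[0,0,-0.03],"twist":0,"hand":-1},{"xyz":[0,0,-0.09],"twist":0,"hand":-1},{"xyz":[0,0,-0.16],"twist":0,"hand":-1},{"xyz":[-0.05,-0.021,-0.16],"twist":0,"hand":-1},{"xyz":[-0.12,-0.051,-0.16],"twist":0,"hand":-1},{"xyz":[-0.19,-0.081,-0.16],"twist":0,"hand":-1},{"xyz":[-0.26,-0.111,-0.16],"twist":0,"hand":-1},{"xyz":[-0.33,-0.141,-0.16],"twist":0,"hand":-1}]}}

```text
t: 13.58
position: [633.0, 48.2, 143.8]
tool_rot: [-1.574, -2.718, 0.001]
wrist_force: [-0.5, 0.1, -1.1]
width: 0.268
grasp_force: 15.0
```

>>> {"method": "servo_tool", "body": {"moves": [{"xyz":[-0.07,-0.03,0],"twist":0,"hand":-1},{"xyz":[-0.14,-0.06,0],"twist":0,"hand":-1},{"xyz":[-0.192,-0.082,0],"twist":0,"hand":-1},{"xyz":[-0.192,-0.082,0],"twist":0,"hand":-1},{"xyz":[-0.192,-0.082,0],"twist":0,"hand":-1},{"xyz":[-0.192,-0.082,0],"twist":0,"hand":-1}]}}

```text
t: 14.32
position: [653.2, -113.7, 143.9]
tool_rot: [-1.571, -2.719, -0.001]
wrist_force: [0.8, 0.3, -0.5]
width: 0.272
grasp_force: 15.0
```

Run:
```python
from h import *
from rig import env
go(env,653.9,-115.4,88.6,30)
for n in("scene","top"):
    c=env.camera(n);P=cloud(c);Z=P[...,2]
    m=(np.hypot(P[...,0]-652,P[...,1]+113)<75)&(Z>133)&(Z<152);print(n,m.sum(),fit(P[m][:,:2]),np.percentile(Z[m],[5,50,95]))
```

```text
p [ 653.2 -113.7  143.9] yaw 29.97 xyz [-0.0023 -0.0003  0.0691] twist -0.0001 rows 0.9 t 14.32 q7 0.84
scene 1226 [ 656.5 -113.8  110.   101.3   70.4] [140.32670239 143.90907358 145.8868301 ]
top 184 [658.5 -65.5  67.3  18.4 -18.2] [139.62169447 142.7740932  146.5942234 ]
```

>>> {"method": "servo_tool", "body": {"moves": [{"xyz":[0,0.001,0.03],"twist":0,"hand":-1},{"xyz":[0,0.001,0.054],"twist":0,"hand":-1},{"xyz":[0,0.001,0.063],"twist":0,"hand":-1},{"xyz":[0,0.001,0.066],"twist":0,"hand":-1},{"xyz":[0,0.001,0.068],"twist":0,"hand":-1},{"xyz":[0,0.001,0.069],"twist":0,"hand":-1},{"xyz":[0,0.001,0.069],"twist":0,"hand":-1}]}}

```text
t: 15.3
position: [654.1, -115.4, 89.4]
tool_rot: [1.574, 2.718, 0.0]
wrist_force: [0.2, 0.5, -0.5]
width: 0.271
grasp_force: 15.0
```

>>> {"method": "servo_tool", "body": {"moves": [{"xyz":[0,0,0.001],"twist":0,"hand":-1},{"xyz":[0,0,0.001],"twist":0,"hand":-1},{"xyz":[0,0,0.001],"twist":0,"hand":-1}]}}

```text
t: 15.68
position: [654.1, -115.4, 88.6]
tool_rot: [1.574, 2.718, 0.0]
wrist_force: [-0.9, 0.1, 1.6]
width: 0.269
grasp_force: 15.0
```

>>> {"method": "servo_tool", "body": {"moves": [{"xyz":[0,0,0.0],"twist":0,"hand":0.3},{"xyz":[0,0,0],"twist":0,"hand":0.3},{"xyz":[0,0,0],"twist":0,"hand":0.3},{"xyz":[0,0,0],"twist":0,"hand":0.3},{"xyz":[0,0,0],"twist":0,"hand":0.3},{"xyz":[0,0,-0.03],"twist":0,"hand":0.3},{"xyz":[0,0,-0.08],"twist":0,"hand":0.3},{"xyz":[0,0,-0.08],"twist":0,"hand":0.3}]}}

```text
t: 16.68
position: [655.8, -116.0, 155.7]
tool_rot: [1.572, 2.714, 0.004]
wrist_force: [0.8, -0.7, -0.2]
width: 0.651
grasp_force: 0.0
```

>>> {"method": "servo_tool", "body": {"moves": [{"xyz":[-0.178,-0.164,0],"twist":0.2,"hand":0.3},{"xyz":[-0.178,-0.164,0],"twist":0.2,"hand":0.3},{"xyz":[-0.178,-0.164,0],"twist":0.2,"hand":0.3},{"xyz":[-0.178,-0.164,0],"twist":0.2,"hand":0.3},{"xyz":[-0.178,-0.164,0],"twist":0.2,"hand":0.3},{"xyz":[-0.178,-0.164,0],"twist":0.2,"hand":0.3},{"xyz":[-0.178,-0.164,0],"twist":0.2,"hand":0.3},{"xyz":[-0.178,-0.164,0],"twist":0.2,"hand":0.3}]}}

```text
t: 17.68
position: [610.8, -303.9, 151.5]
tool_rot: [-2.871, -1.275, 0.002]
wrist_force: [-0.1, -0.6, -0.4]
width: 0.651
grasp_force: 0.0
```

>>> {"method": "servo_tool", "body": {"moves": [{"xyz":[0,0,0],"twist":0,"hand":0.3},{"xyz":[0,0,0],"twist":0,"hand":0.3}]}}

```text
t: 17.92
position: [610.9, -304.1, 152.2]
tool_rot: [-2.871, -1.276, -0.0]
wrist_force: [0.7, 0.4, -0.3]
width: 0.651
grasp_force: 0.0
```

Run:
```python
from h import *
from rig import env
go(env,611.3,-304,15.5,-41.9)
for n in("scene","top"):
    c=env.camera(n);P=cloud(c);Z=P[...,2]
    m=(np.hypot(P[...,0]-652,P[...,1]+113)<75)&(Z>80)&(Z<96);print(n,m.sum(),fit(P[m][:,:2]),np.percentile(Z[m],[5,50,95]))
```

```text
p [ 610.9 -304.1  152.2] yaw -42.06 xyz [0.0004 0.0003 0.1709] twist -0.0005 rows 2.2 t 17.93 q7 0.01
scene 1524 [ 653.7 -114.4  110.6  109.6  -25.1] [86.00378098 88.60666286 90.51038595]
top 1597 [ 649.7 -112.6  110.4  109.9  -68.2] [84.44564211 87.73872487 91.16422193]
```

>>> {"method": "servo_tool", "body": {"moves": [{"xyz":[0,0,0.06],"twist":0,"hand":0.3},{"xyz":[0,0,0.12],"twist":0,"hand":0.3},{"xyz":[0,0,0.157],"twist":0,"hand":0.3},{"xyz":[0,0,0.17],"twist":0,"hand":0.3},{"xyz":[0,0,0.17],"twist":0,"hand":0.3},{"xyz":[0,0,0.17],"twist":0,"hand":0.3}]}}

```text
t: 18.77
position: [611.8, -304.7, 17.9]
tool_rot: [2.87, 1.273, 0.002]
wrist_force: [0.5, 0.3, -0.2]
width: 0.652
grasp_force: 0.0
```

>>> {"method": "servo_tool", "body": {"moves": [{"xyz":[0,0,0],"twist":0,"hand":-1},{"xyz":[0,0,0],"twist":0,"hand":-1},{"xyz":[0,0,0],"twist":0,"hand":-1},{"xyz":[0,0,0],"twist":0,"hand":-1},{"xyz":[0,0,0],"twist":0,"hand":-1},{"xyz":[0,0,0],"twist":0,"hand":-1}]}}

```text
t: 19.52
position: [611.1, -304.1, 16.4]
tool_rot: [2.872, 1.274, 0.0]
wrist_force: [0.5, 0.2, 1.9]
width: 0.273
grasp_force: 15.0
```

Run:
```python
from h import *
from rig import env
go(env,454,94,145,-8.6)
```

```text
p [ 611.1 -304.1   16.4] yaw -42.16 xyz [ 0.2371 -0.4795 -0.1608] twist -0.0932 rows 7.2 t 19.52 q7 0.08
```

>>> {"method": "servo_tool", "body": {"moves": [{"xyz":[0,0,-0.03],"twist":0,"hand":-1},{"xyz":[0,0,-0.09],"twist":0,"hand":-1},{"xyz":[0,0,-0.161],"twist":0,"hand":-1},{"xyz":[0.02,-0.04,-0.161],"twist":-0.01,"hand":-1},{"xyz":[0.05,-0.101,-0.161],"twist":-0.02,"hand":-1},{"xyz":[0.08,-0.162,-0.161],"twist":-0.03,"hand":-1},{"xyz":[0.11,-0.222,-0.161],"twist":-0.045,"hand":-1},{"xyz":[0.14,-0.283,-0.161],"twist":-0.06,"hand":-1}]}}

```text
t: 20.52
position: [517.7, -68.1, 146.1]
tool_rot: [2.58, 1.792, 0.002]
wrist_force: [0.4, 1.0, -0.1]
width: 0.273
grasp_force: 15.0
```

Run:
```python
from h import *
from rig import env
go(env,454,94,145,-8.6)
```

```text
p [517.7 -68.1 146.1] yaw -20.43 xyz [ 0.162  -0.1454  0.0014] twist -0.0329 rows 2.8 t 20.52 q7 -0.15
```

>>> {"method": "servo_tool", "body": {"moves": [{"xyz":[0.06,-0.054,0],"twist":-0.015,"hand":-1},{"xyz":[0.12,-0.108,0],"twist":-0.025,"hand":-1},{"xyz":[0.162,-0.145,0],"twist":-0.033,"hand":-1},{"xyz":[0.162,-0.145,0],"twist":-0.033,"hand":-1},{"xyz":[0.162,-0.145,0],"twist":-0.033,"hand":-1},{"xyz":[0.162,-0.145,0],"twist":-0.033,"hand":-1}]}}

```text
t: 21.28
position: [455.8, 91.5, 145.4]
tool_rot: [2.386, 2.043, 0.001]
wrist_force: [0.2, 0.7, -1.4]
width: 0.273
grasp_force: 15.0
```

Run:
```python
from h import *
from rig import env
go(env,454,94,88.4,-8.6)
c=env.camera("scene");P=cloud(c);Z=P[...,2]
m=(np.hypot(P[...,0]-455,P[...,1]-94)<75)&(Z>133)&(Z<152);print(m.sum(),fit(P[m][:,:2]),np.percentile(Z[m],[5,50,95]))
cv2.imwrite("pics/s5.png",cv2.resize(c["img"][60:260,200:460],None,fx=2.5,fy=2.5))
```

```text
p [455.8  91.5 145.4] yaw -8.85 xyz [ 0.0027 -0.0028  0.0713] twist -0.0007 rows 0.9 t 21.27 q7 -0.46
629 [456.9  91.1  95.6  92.2  -9.1] [141.24890611 145.76274401 147.65915623]
```

View pics/s5.png

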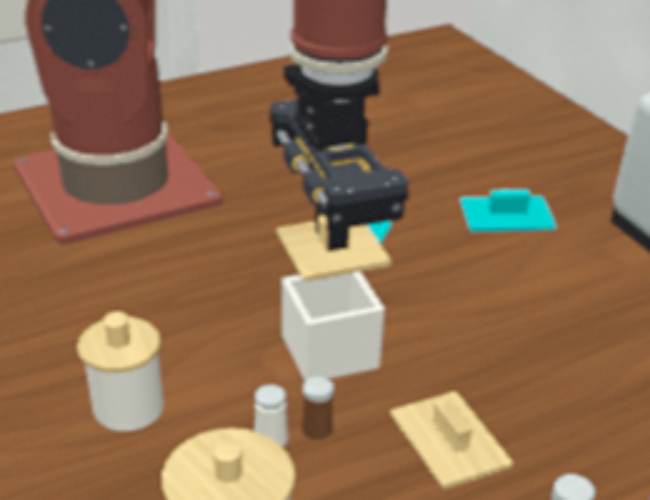

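The square lid (333,245) hangs level and in line over the square canister (330,300). The two rounds are closed.

>>> {"method": "servo_tool", "body": {"moves": [{"xyz":[0.002,-0.002,0.03],"twist":0,"hand":-1},{"xyz":[0.002,-0.002,0.055],"twist":0,"hand":-1},{"xyz":[0.002,-0.002,0.065],"twist":0,"hand":-1},{"xyz":[0.002,-0.002,0.068],"twist":0,"hand":-1},{"xyz":[0.002,-0.002,0.07],"twist":0,"hand":-1},{"xyz":[0.002,-0.002,0.071],"twist":0,"hand":-1},{"xyz":[0.002,-0.002,0.071],"twist":0,"hand":-1}]}}

```text
t: 22.2
position: [454.1, 94.9, 88.5]
tool_rot: [2.383, 2.047, 0.001]
wrist_force: [-0.1, 0.3, -1.5]
width: 0.271
grasp_force: 15.0
```

>>> {"method": "servo_tool", "body": {"moves": [{"xyz":[0,0,0.001],"twist":0,"hand":-1},{"xyz":[0,0,0.001],"twist":0,"hand":-1}]}}

```text
t: 22.45
position: [454.1, 95.0, 88.2]
tool_rot: [-2.383, -2.047, -0.0]
wrist_force: [-4.2, -1.1, 8.7]
width: 0.279
grasp_force: 15.0
```

>>> {"method": "servo_tool", "body": {"moves": [{"xyz":[0,0,0.0],"twist":0,"hand":0.3},{"xyz":[0,0,0],"twist":0,"hand":0.3},{"xyz":[0,0,0],"twist":0,"hand":0.3},{"xyz":[0,0,0],"twist":0,"hand":0.3},{"xyz":[0,0,0],"twist":0,"hand":0.3},{"xyz":[0,0,-0.03],"twist":0,"hand":0.3},{"xyz":[0,0,-0.08],"twist":0,"hand":0.3},{"xyz":[0,0,-0.08],"twist":0,"hand":0.3}]}}

```text
t: 23.45
position: [455.6, 95.4, 153.8]
tool_rot: [2.383, 2.047, 0.007]
wrist_force: [0.8, 1.0, -0.2]
width: 0.65
grasp_force: 0.0
```

>>> {"method": "servo_tool", "body": {"moves": [{"xyz":[0.078,0.221,0],"twist":0.238,"hand":0.3},{"xyz":[0.078,0.221,0],"twist":0.238,"hand":0.3},{"xyz":[0.078,0.221,0],"twist":0.238,"hand":0.3},{"xyz":[0.078,0.221,0],"twist":0.238,"hand":0.3},{"xyz":[0.078,0.221,0],"twist":0.238,"hand":0.3},{"xyz":[0.078,0.221,0],"twist":0.238,"hand":0.3},{"xyz":[0.078,0.221,0],"twist":0.238,"hand":0.3},{"xyz":[0.078,0.221,0],"twist":0.238,"hand":0.3}]}}

```text
t: 24.45
position: [637.9, 129.7, 150.3]
tool_rot: [3.139, -0.115, -0.001]
wrist_force: [0.6, 0.1, 0.5]
width: 0.649
grasp_force: 0.0
```

Run:
```python
from h import *
from rig import env
go(env,638.5,129.7,15.5,-94.3)
c=env.camera("scene");P=cloud(c);Z=P[...,2]
m=(np.hypot(P[...,0]-455,P[...,1]-94)<75)&(Z>80)&(Z<96);print(m.sum(),fit(P[m][:,:2]),np.percentile(Z[m],[5,50,95]))
```

```text
p [637.9 129.7 150.3] yaw -94.19 xyz [ 0.0009 -0.0002  0.1685] twist 0.0003 rows 2.2 t 24.45 q7 -1.47
667 [455.3  94.5  95.1  93.   -9.2] [85.11237647 88.69337205 90.9374126 ]
```

>>> {"method": "servo_tool", "body": {"moves": [{"xyz":[0,0,0.06],"twist":0,"hand":0.3},{"xyz":[0,0,0.12],"twist":0,"hand":0.3},{"xyz":[0,0,0.157],"twist":0,"hand":0.3},{"xyz":[0,0,0.169],"twist":0,"hand":0.3},{"xyz":[0,0,0.169],"twist":0,"hand":0.3},{"xyz":[0,0,0.169],"twist":0,"hand":0.3}]}}

```text
t: 25.25
position: [639.0, 129.8, 17.6]
tool_rot: [-3.139, 0.104, -0.003]
wrist_force: [0.4, -0.8, 0.4]
width: 0.641
grasp_force: 0.0
```

>>> {"method": "servo_tool", "body": {"moves": [{"xyz":[0,0,0],"twist":0,"hand":-1},{"xyz":[0,0,0],"twist":0,"hand":-1},{"xyz":[0,0,0],"twist":0,"hand":-1},{"xyz":[0,0,0],"twist":0,"hand":-1},{"xyz":[0,0,0],"twist":0,"hand":-1},{"xyz":[0,0,0],"twist":0,"hand":-1},{"xyz":[0,0,0],"twist":0,"hand":-1}]}}

```text
t: 26.12
position: [638.1, 129.9, 16.3]
tool_rot: [-3.14, 0.105, 0.0]
wrist_force: [-0.2, 1.0, 0.9]
width: 0.184
grasp_force: 15.0
```

Run:
```python
from h import *
from rig import env
go(env,401,-334.2,145,-63.9)
```

```text
p [638.1 129.9  16.3] yaw -93.83 xyz [-0.2569  0.5987 -0.161 ] twist -0.0831 rows 8.6 t 26.12 q7 -1.39
```

>>> {"method": "servo_tool", "body": {"moves": [{"xyz":[0,0,-0.03],"twist":0,"hand":-1},{"xyz":[0,0,-0.09],"twist":0,"hand":-1},{"xyz":[0,0,-0.165],"twist":0,"hand":-1},{"xyz":[-0.017,0.04,-0.165],"twist":-0.01,"hand":-1},{"xyz":[-0.043,0.1,-0.165],"twist":-0.02,"hand":-1},{"xyz":[-0.069,0.16,-0.165],"twist":-0.03,"hand":-1},{"xyz":[-0.095,0.22,-0.165],"twist":-0.04,"hand":-1},{"xyz":[-0.12,0.28,-0.165],"twist":-0.05,"hand":-1}]}}

```text
t: 27.12
position: [526.4, -89.3, 149.4]
tool_rot: [-3.117, -0.389, -0.002]
wrist_force: [0.7, 0.4, -0.3]
width: 0.181
grasp_force: 15.0
```

Run:
```python
from h import *
from rig import env
go(env,401,-334.2,148,-63.9)
```

```text
p [526.4 -89.3 149.4] yaw -75.78 xyz [-0.2272  0.2582  0.0013] twist -0.033 rows 4.4 t 27.12 q7 -0.93
```

>>> {"method": "servo_tool", "body": {"moves": [{"xyz":[-0.05,0.057,0],"twist":-0.01,"hand":-1},{"xyz":[-0.1,0.114,0],"twist":-0.02,"hand":-1},{"xyz":[-0.15,0.17,0],"twist":-0.033,"hand":-1},{"xyz":[-0.2,0.227,0],"twist":-0.033,"hand":-1},{"xyz":[-0.226,0.257,0],"twist":-0.033,"hand":-1},{"xyz":[-0.226,0.257,0],"twist":-0.033,"hand":-1},{"xyz":[-0.226,0.257,0],"twist":-0.033,"hand":-1},{"xyz":[-0.226,0.257,0],"twist":-0.033,"hand":-1}]}}

```text
t: 28.12
position: [403.1, -329.8, 148.5]
tool_rot: [-3.06, -0.711, -0.001]
wrist_force: [0.3, 0.5, 0.2]
width: 0.181
grasp_force: 15.0
```

Run:
```python
from h import *
from rig import env
go(env,401,-334.2,88.3,-63.9)
c=env.camera("scene");P=cloud(c);Z=P[...,2]
m=(np.hypot(P[...,0]-401,P[...,1]+334)<80)&(Z>135)&(Z<156);print(m.sum(),fit(P[m][:,:2]),np.percentile(Z[m],[5,50,95]))
cv2.imwrite("pics/s6.png",cv2.resize(c["img"][60:260,60:320],None,fx=2.5,fy=2.5))
```

```text
p [ 403.1 -329.8  148.5] yaw -63.85 xyz [-0.0048  0.0038  0.0752] twist 0.0001 rows 1.0 t 28.12 q7 -0.26
844 [ 406.  -329.6  113.1   77.4   25.9] [144.61678252 148.78163413 150.6652867 ]
```

View pics/s6.png

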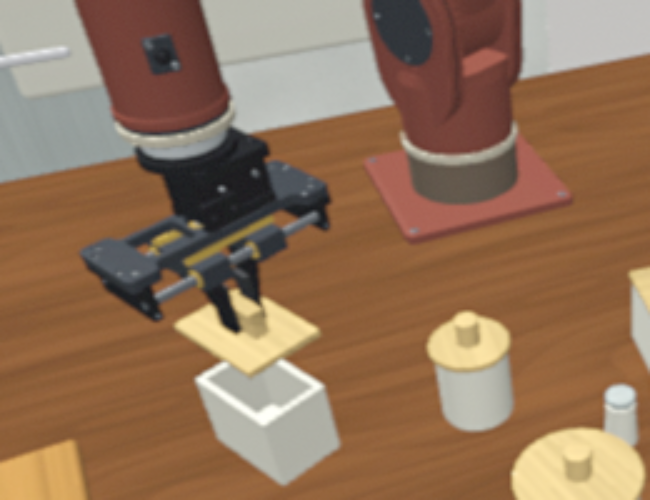

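The oblong lid (248,332) is aligned in angle over the oblong canister (268,385) but about 5 mm off. I'll correct that and then lower it.

>>> {"method": "servo_tool", "body": {"moves": [{"xyz":[-0.006,0.003,0.03],"twist":0,"hand":-1},{"xyz":[-0.006,0.003,0.05],"twist":0,"hand":-1},{"xyz":[-0.006,0.003,0.05],"twist":0,"hand":-1},{"xyz":[-0.006,0.003,0.05],"twist":0,"hand":-1}]}}

```text
t: 28.68
position: [399.3, -335.2, 108.7]
tool_rot: [3.06, 0.708, -0.0]
wrist_force: [0.1, 0.0, -0.7]
width: 0.182
grasp_force: 15.0
```

Run:
```python
from h import *
from rig import env
go(env,401,-334.2,88.3,-63.9)
c=env.camera("scene");P=cloud(c);Z=P[...,2]
m=(np.hypot(P[...,0]-401,P[...,1]+334)<80)&(Z>98)&(Z<116);print(m.sum(),fit(P[m][:,:2]),np.percentile(Z[m],[5,50,95]))
```

```text
p [ 399.3 -335.2  108.7] yaw -63.95 xyz [ 0.0024 -0.0002  0.0255] twist -0.0001 rows 0.3 t 28.68 q7 -0.19
812 [ 402.4 -334.9  114.2   77.2   26.5] [105.03083963 109.05236434 111.27798139]
```

>>> {"method": "servo_tool", "body": {"moves": [{"xyz":[0,0,0.012],"twist":0,"hand":-1},{"xyz":[0,0,0.02],"twist":0,"hand":-1},{"xyz":[0,0,0.024],"twist":0,"hand":-1},{"xyz":[0,0,0.025],"twist":0,"hand":-1},{"xyz":[0,0,0.0255],"twist":0,"hand":-1},{"xyz":[0,0,0.0255],"twist":0,"hand":-1}]}}

```text
t: 29.48
position: [398.8, -335.1, 88.2]
tool_rot: [-3.06, -0.707, 0.0]
wrist_force: [-3.8, 2.8, 5.4]
width: 0.182
grasp_force: 15.0
```

Contact, and seated at the expected height. Now I'll release, retreat and check everything.

>>> {"method": "servo_tool", "body": {"moves": [{"xyz":[0,0,0.0],"twist":0,"hand":0.2},{"xyz":[0,0,0],"twist":0,"hand":0.2},{"xyz":[0,0,0],"twist":0,"hand":0.2},{"xyz":[0,0,0],"twist":0,"hand":0.2},{"xyz":[0,0,0],"twist":0,"hand":0.2},{"xyz":[0,0,-0.03],"twist":0,"hand":0.2},{"xyz":[0,0,-0.1],"twist":0,"hand":0.2},{"xyz":[0,0,-0.15],"twist":0,"hand":0.2}]}}

```text
t: 30.48
position: [399.0, -335.7, 209.6]
tool_rot: [3.06, 0.706, 0.0]
wrist_force: [0.5, 0.5, 0.3]
width: 0.598
grasp_force: 0.0
```

>>> {"method": "servo_tool", "body": {"moves": [{"xyz":[-0.08,0.16,-0.03],"twist":0,"hand":0.2},{"xyz":[-0.08,0.16,-0.03],"twist":0,"hand":0.2},{"xyz":[-0.08,0.16,-0.03],"twist":0,"hand":0.2},{"xyz":[-0.08,0.16,-0.03],"twist":0,"hand":0.2},{"xyz":[-0.08,0.16,-0.03],"twist":0,"hand":0.2}]}}

```text
t: 31.1
position: [397.5, -478.1, 231.5]
tool_rot: [-3.061, -0.707, 0.001]
wrist_force: [0.7, -0.0, 0.8]
width: 0.598
grasp_force: 0.0
```

Run:
```python
from h import *
from rig import env
for n in("scene","top"):
    c=env.camera(n);P=cloud(c);Z=P[...,2]
    for k,x,y in(("LR",652,-113),("SR",441,-137),("SQ",454,94),("OB",401,-334)):
        m=(np.hypot(P[...,0]-x,P[...,1]-y)<78)&(Z>80)&(Z<96);print(n,k,fit(P[m][:,:2]),np.percentile(Z[m],[5,50,95]).round(1))
    for k,x,y in(("salt",546,-24),("pepper",555,24)):
        m=(np.hypot(P[...,0]-x,P[...,1]-y)<25)&(Z>50)&(Z<70);print(k,fit(P[m][:,:2]))
    if n=="scene": cv2.imwrite("pics/s7.png",cv2.resize(c["img"][100:320,100:400],None,fx=2.5,fy=2.5))
```

```text
scene LR [ 652.8 -113.9  110.9  108.8  -26.5] [85.9 88.6 90.5]
scene SR [ 443.2 -139.    78.8   76.8   76.9] [84.1 88.5 90.8]
scene SQ [455.4  94.8  95.2  92.5  -8.2] [84.8 88.7 91. ]
scene OB [ 400.7 -335.   114.7   76.5   25.6] [84.8 88.6 90.7]
salt [550.5 -25.2  27.7  27.6 -73.6]
pepper [559.   22.4  28.1  26.9  38.5]
top LR [ 649.7 -112.5  110.   109.6   50.5] [84.3 87.7 91.2]
top SR [ 439.  -137.4   77.8   76.9   -2.1] [84.5 87.9 91.1]
top SQ [452.5  95.3  92.5  92.   -8.5] [84.3 87.7 91. ]
top OB [ 398.5 -334.8  111.9   77.7   25.7] [84.5 88.1 91.5]
salt [546.8 -24.2  27.2  26.6 -62. ]
pepper [555.1  24.   27.1  26.6  59.7]
```

View pics/s7.png

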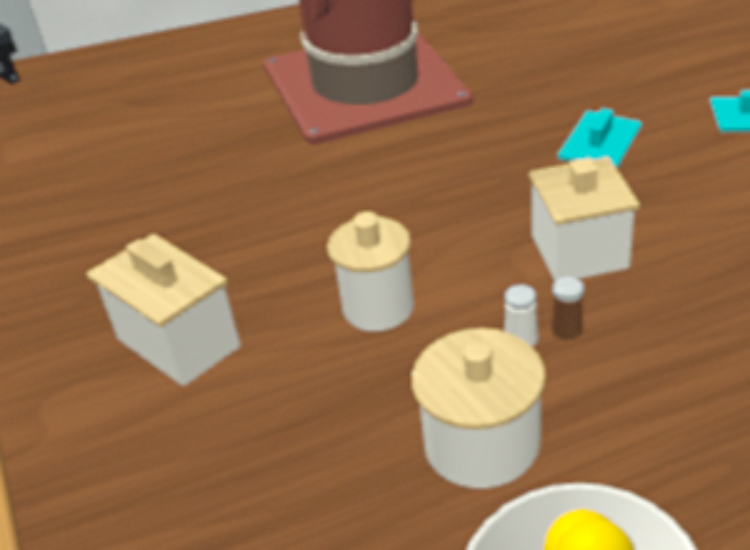

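All four lids are level at z≈88: oblong (157,278), small round (368,240), square (583,187) and large round (478,375). They match their canisters in position and angle, the canisters and shakers haven't moved, and the arm is clear.

```bash
python3 -c "
from rig import env
print(env.sign_off())"
```

```text
the job is handed in; nothing more can be done
None
```

All four canisters are closed with their own lids, which sit flat and in line; the canisters and shakers stand where they were, and I handed the job in at about 31 s of the 104 s allowed.

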